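Load the in-line stirrer with a volume series

ROBOT

A 7-joint arm with a two-finger parallel gripper is mounted at the origin on the work surface. World frame = base frame: x ahead of the robot, y to its left, z up, the work surface at z = 0. Lengths are in m, angles in rad, forces in N, time in s.
With the tool pointing down it reaches from about 0.425 to 0.925 m from the base axis. Payload 6.8 kg.
Tool frame: the origin (TCP) lies on the centre line of the jaws, within the pads' length; the fingertips stand 25 mm ahead of it and the grasp point (between the pads) lies 6 mm ahead of it; z points along the fingers, y is the line along which they close (so a half turn about z gives the same grasp; the last joint's range is limited). The gripper opens to 85 mm and grips with 20 to 120 N. Pads are 22 mm wide; open, the fingers measure 114 mm over their backs; the gripper's body (76 mm by 85 mm) begins 54 mm behind the grasp point. The pads swing forward as they close: fully open they stand 13 mm farther back than shut.
Start: joints at [-1.361, 0.477, 0.022, 1.555, -0.011, 1.109, -0.083], TCP at [0.211, 0.641, 0.256] pointing down, gripper open.
Joint ranges: [-2.96, 2.96], [-0.34, 2.1], [-1.41, 1.46], [0.24, 2.44], [-1.37, 4.51], [0.17, 1.92], [-2.96, 2.96]. Speed limits (rad/s): [2.39, 2.39, 3.14, 3.14, 3.14, 3.14, 3.14].

INTERFACE

Orientations are given as a rotation vector (axis times angle).
In Python, from bench import status, imaging, workorder gives the robot as it stands.
- The arm moves only by the tool send_rows, never from a script. Its argument "steps" is a list of rows, each an object of numbers: "dx", "dy", "dz": the shift along the tool's x, y, z in cm; "yaw": the turn about the tool's z in degrees; "gripper": the opening, from 0 (shut) to 1 (fully open). A call has 1 to 5 rows; each row is the pose to reach, as a shift and turn from the pose commanded when the call began, along the tool's axes at that moment; what a row does not reach only later rows make up. A row lasts 1/8 s, in which the tool goes at most 62.5 mm and 10.7 degrees, less where a joint would pass 70% of its speed; a pose out of reach is approached as far as the arm can. A call with a gripper value outside its range is refused whole. The fingers move at their own pace and stop on an object; "force" is the grip in N (left out, the last holds). Time passes only in rows, so rows that repeat a pose let the fingers close. It gives the time, the measured TCP pose, the force, the opening and the grip force at its end, in the units of the state.
- status.get_obs(): the state, without advancing time (a new reading comes with each control period).
- imaging.grab_frame(name): name is "side" or "top"; returns a dict with "color" (420x560x3 uint8, red, green, blue), "depth" (420x560 float32, m along the optical axis (not along the pixel's ray), 0 where there is no reading), "K" (3x3 intrinsics, pixels), "R" (3x3) and "t" (3): a world point X has camera coordinates R X + t. Camera axes: x right, y down, z forward; pixel columns grow to the right and rows downward; lengths in m; the calibration is good to about 2 mm. A picture is of the moment at which its call begins.
- workorder.hand_in(): hands the job in; it is judged then, once.
The state is a dict: "clock": time; "joints": joint angles; "qvel": joint speeds; "tau": joint torques, N m; "tcp_pos": TCP position; "orientation": TCP orientation; "contact_force": force on the tool from outside, world axes, zero at the start; "moment": the same for the moment, N m; "grip_width": finger opening in m; "gripper_force": force on a finger pad.
Only numpy, scipy, OpenCV 4.12 (cv2) and the standard library are available. Lean on these libraries where they do the work, as an engineer would, in place of code of your own. Each camera call takes 0.05 s, during which the arm holds its last target. There are 200 camera calls.

TASK

Load the stirrer for the sample-volume series: stand the four amber bottles on it, one in the middle of each ring mark, in order of size along the row, with the smallest at the end beside the stirrer's control box. Set them down gently and upright, and leave the beaker and the white jar among them where they stand.

Things in the scene. Friction and masses are not known exactly. Their poses are not given: they have to be found in the camera images.
- bottle_25: the 25 ml bottle: round amber glass laboratory bottle with paper label and ribbed blue screw cap, closed; body diameter 36 mm, total height 74 mm; the cap is the top 20 mm, diameter 34 mm, the widest thing above the shoulder and the place to grip; about 45 to 80 g. Stands upright; origin at the centre of its underside, z up
- bottle_50: the 50 ml bottle: round amber glass laboratory bottle with paper label and ribbed blue screw cap, closed; body diameter 46 mm, total height 91 mm; the cap is the top 22 mm, diameter 41 mm, the widest thing above the shoulder and the place to grip; about 80 to 140 g. Stands upright; origin at the centre of its underside, z up
- bottle_100: the 100 ml bottle: round amber glass laboratory bottle with paper label and ribbed blue screw cap, closed; body diameter 56 mm, total height 105 mm; the cap is the top 25 mm, diameter 54 mm, the widest thing above the shoulder and the place to grip; about 140 to 240 g. Stands upright; origin at the centre of its underside, z up
- bottle_250: the 250 ml bottle: round amber glass laboratory bottle with paper label and ribbed blue screw cap, closed; body diameter 70 mm, total height 143 mm; the cap is the top 25 mm, diameter 54 mm, the widest thing above the shoulder and the place to grip; about 290 to 500 g. Stands upright; origin at the centre of its underside, z up
- stirrer: the magnetic stirrer: a fixed flat white plate 120 mm (its x) by 385 mm (its y) with a level top 45 mm above the bench. On the top four printed ring marks (a black circle of 82 mm and one of 52 mm diameter with a centre dot) in one row along its y axis, centred at x = 0 and y = -142.5, -47.5, +47.5 and +142.5 mm. Origin: centre of its underside, on the bench; z up
- controller: the stirrer's control box: fixed grey box 130 by 100 by 54 mm with black top panel, greenish display and a round grey knob (top of the knob 70 mm high), standing on the bench at one end of the stirrer, its centre about 285 mm from the stirrer's centre along the stirrer's +y or -y. Which end varies; a white rack of small vials (45 mm high) stands at the other end. Origin: centre of its underside
- beaker: bystander: clear glass beaker, diameter 53 mm, 70 mm high, standing among the bottles; origin at the centre of its underside
- jar: bystander: low white plastic jar with white lid, diameter 62 mm, 48 mm high, standing among the bottles; origin at the centre of its underside
Not all that is in view belongs to the job. What is shaped like the bottle_50 but brown, pink or turquoise is not meant.

How it is judged:
At the end, for the whole second after the job is handed in: All four bottles stand released, at rest and upright (within 6 degrees) on the stirrer, each within 12 mm (along and across the row) of its ring's centre, in order of size along the row: 25 ml on the mark next to the control box, then 50, 100 and 250 ml (x of bottle_25 in the frame of stirrer between -0.012 and 0.012 m and z of bottle_25 in the frame of stirrer between 0.04 and 0.052 m and angle between each of bottle_25, bottle_50, bottle_100, bottle_250's own z axis and vertical below 0.1 rad and linear speed of each of bottle_25, bottle_50, bottle_100, bottle_250 below 0.02 m/s and angular speed of each of bottle_25, bottle_50, bottle_100, bottle_250 below 0.2 rad/s and x of bottle_50 in the frame of stirrer between -0.012 and 0.012 m and z of bottle_50 in the frame of stirrer between 0.04 and 0.052 m and x of bottle_100 in the frame of stirrer between -0.012 and 0.012 m and z of bottle_100 in the frame of stirrer between 0.04 and 0.052 m and x of bottle_250 in the frame of stirrer between -0.012 and 0.012 m and z of bottle_250 in the frame of stirrer between 0.04 and 0.052 m and ((y of controller in the frame of stirrer below 0 m and y of bottle_25 in the frame of stirrer between -0.1545 and -0.1305 m and y of bottle_50 in the frame of stirrer between -0.0595 and -0.0355 m and y of bottle_100 in the frame of stirrer between 0.0355 and 0.0595 m and y of bottle_250 in the frame of stirrer between 0.1305 and 0.1545 m) or (y of controller in the frame of stirrer above 0 m and y of bottle_25 in the frame of stirrer between 0.1305 and 0.1545 m and y of bottle_50 in the frame of stirrer between 0.0355 and 0.0595 m and y of bottle_100 in the frame of stirrer between -0.0595 and -0.0355 m and y of bottle_250 in the frame of stirrer between -0.1545 and -0.1305 m))); the robot touches nothing.
It fails at once if a bottle is tipped over (more than 35 degrees) (angle between any of bottle_25, bottle_50, bottle_100, bottle_250's own z axis and vertical above 0.61 rad).
It fails at once if a bottle is banged or pressed hard onto the stirrer (more than 80 N) (contact force between any of bottle_25, bottle_50, bottle_100, bottle_250 and stirrer above 80 N).
It fails at once if a bottle is let go in the air above the stirrer and falls onto it (about 10 mm or more) ((contact force between bottle_25 and the fingers below 1 N and linear speed of bottle_25 above 0.45 m/s and z of bottle_25 in the frame of stirrer between 0.03 and 0.08 m) or (contact force between bottle_50 and the fingers below 1 N and linear speed of bottle_50 above 0.45 m/s and z of bottle_50 in the frame of stirrer between 0.03 and 0.08 m) or (contact force between bottle_100 and the fingers below 1 N and linear speed of bottle_100 above 0.45 m/s and z of bottle_100 in the frame of stirrer between 0.03 and 0.08 m) or (contact force between bottle_250 and the fingers below 1 N and linear speed of bottle_250 above 0.45 m/s and z of bottle_250 in the frame of stirrer between 0.03 and 0.08 m)).
It fails at once if the beaker or the white jar is pushed out of its place (more than 25 mm) or tipped (distance of any of beaker, jar from where it was at the start of the episode above 0.025 m or angle between any of beaker, jar's own z axis and vertical above 0.4 rad).
It also fails if it takes over 112 s, if anything falls off the work surface, if the arm or the gripper's body presses on something with over 40 N, if the wrist force passes 120 N, or if a joint passes its speed limit or range.

## Working session

There is one attempt and no reset: what is moved stays moved. The work goes in short steps, Python scripts to look and compute and a tool call to move; the robot and the scene stay as the last step left them, time stands still between calls to the robot, and variables do not carry over. Pictures are saved under pics/ and viewed, at most 14 in all, crops included, and the job is handed in when it is done.

Besides the shell and the picture viewer there is one more tool, called after "Emit:" by a JSON object that holds its "api" and its "payload". send_rows: Moves the arm, as the interface text tells. Its arguments: {"type":"object","properties":{"steps":{"type":"array"},"force":{"type":"number"}},"required":["steps"]}

```bash
mkdir -p pics; python3 - <<'E'
from bench import status, imaging
import cv2,numpy as np
print(status.get_obs())
for n in("top","side"):
    f=imaging.grab_frame(n); np.savez(f"{n}0.npz",**f)
    cv2.imwrite(f"pics/{n}0.png",f["color"][:,:,::-1]); print(n,f["K"],f["R"],f["t"])
E
```

```text
{'clock': 0.0, 'joints': array([-1.36109145,  0.47776746,  0.02232095,  1.55646028, -0.01150781,
        1.10929208, -0.08312907]), 'qvel': array([ 0.00181397, -0.000983  , -0.00064561,  0.00058252,  0.00100449,
       -0.00127375,  0.00070408]), 'tau': array([-4.47925877e-04, -5.96452868e+01,  1.60805661e+00, -2.81191188e+01,
        1.25264993e-02,  9.30552604e-03,  1.46150126e-05]), 'tcp_pos': array([0.21075209, 0.64067742, 0.25534346]), 'orientation': array([-4.97072968e-01, -3.10184747e+00,  2.81400263e-03]), 'contact_force': array([-0.33489446,  0.26422103, -0.06607703]), 'moment': array([0.04050736, 0.00336828, 0.00551941]), 'gripper_force': 0.0, 'grip_width': 0.08505696853053515}
top [[498.594659     0.         282.65191056]
 [  0.         498.594659   207.56377073]
 [  0.           0.           1.        ]] [[ 0.03066798 -0.99948851 -0.00906568]
 [-0.99055852 -0.02917901 -0.13394925]
 [ 0.13361621  0.01308804 -0.99094673]] [-0.00915109  0.48726891  1.04701792]
side [[463.51228823   0.         283.74623723]
 [  0.         463.51228823 218.98024808]
 [  0.           0.           1.        ]] [[ 0.94079447 -0.33817503  0.02331102]
 [-0.15666603 -0.49476316 -0.85478955]
 [ 0.30060192  0.80052924 -0.51845098]] [-0.45842615  0.1183845   0.76237615]
```

View pics/top0.png

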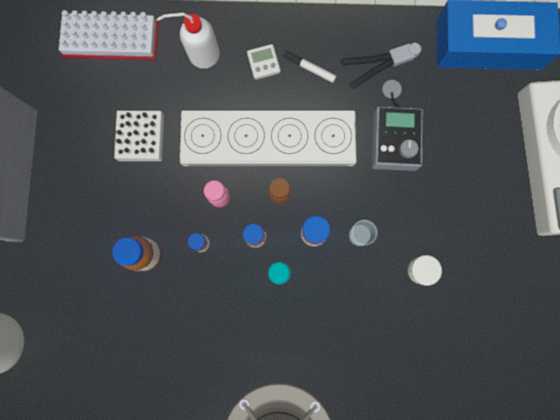

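View pics/side0.png

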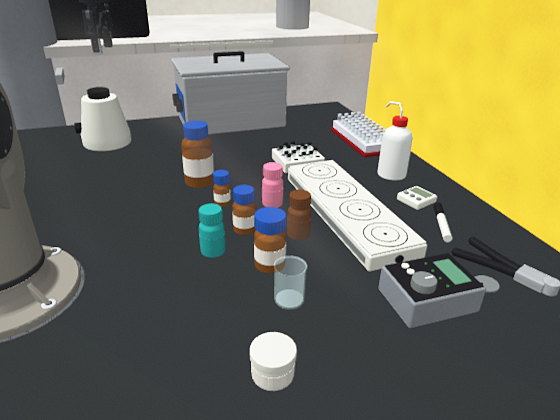

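Top view: the bottles with blue caps are at (128,250) for the 250 ml, (198,241) for the 25 ml, (254,234) for the 50 ml and (316,230) for the 100 ml. The beaker is at (363,233) and the jar at (425,270). The rings run from (203,135) to (333,135), with the control box to the right at (398,138) and the vial rack to the left.

Could be mistaken for the bottles I want: pink (217,193), brown (280,190) and turquoise (279,273), which are 50 ml shaped decoys, plus the blue box (500,35), the blue knob on it and the red-capped wash bottle (200,40). I choose amber with a blue cap.

```bash
cat > h.py <<'E'
import numpy as np, cv2
def load(n): return dict(np.load(n))
def world(f,mask):
    v,u=np.nonzero(mask&(f["depth"]>0)); d=f["depth"][v,u]
    c=np.linalg.inv(f["K"])@np.stack([u,v,np.ones_like(u)])*d
    return (f["R"].T@(c-f["t"][:,None])).T
def tri(fs,uvs):
    A=[]
    P=[f["K"]@np.c_[f["R"],f["t"]] for f in fs]
    X=cv2.triangulatePoints(P[0],P[1],np.float64(uvs[0]),np.float64(uvs[1])).ravel()
    return X[:3]/X[3]
def proj(f,X):
    p=f["K"]@(f["R"]@np.asarray(X)+f["t"]); return p[:2]/p[2]
def plane(f,uv,z):
    r=f["R"].T@np.linalg.inv(f["K"])@np.array([*uv,1.]); c=-f["R"].T@f["t"]
    return c+r*(z-c[2])/r[2]
def blobs(m,amin=30):
    n,l,s,c=cv2.connectedComponentsWithStats(m.astype(np.uint8))
    return [(c[i],s[i],l==i) for i in range(1,n) if s[i,4]>=amin]
def blue(f):
    h=cv2.cvtColor(f["color"],cv2.COLOR_RGB2HSV)
    return (h[...,0]>105)&(h[...,0]<128)&(h[...,1]>130)&(h[...,2]>60)
E
python3 - <<'E'
from h import *
fs={n:load(n+"0.npz") for n in("top","side")}
for n,f in fs.items():
    for c,s,m in blobs(blue(f)):
        p=world(f,m); z=np.percentile(p[:,2],95); t=p[p[:,2]>z-.006]
        (cx,cy),r=cv2.minEnclosingCircle(t[:,:2].astype(np.float32))
        print(n,c.round(1),s[4],"ztop",z.round(3),"ctr",round(cx,3),round(cy,3),"r",round(r,3))
    g=cv2.cvtColor(f["color"],cv2.COLOR_RGB2GRAY)
    sl=(slice(105,165),slice(178,360)) if n=="top" else (slice(155,265),slice(285,425))
    k=np.zeros_like(g,bool);k[sl]=True
    cs,h=cv2.findContours(((g<110)&k).astype(np.uint8),cv2.RETR_LIST,cv2.CHAIN_APPROX_NONE)
    for c in cs:
        if len(c)>=5:
            e=cv2.fitEllipse(c)
            if max(e[1])>12 and max(e[1])<60: print(n,np.round(e[0],1),np.round(e[1],1))
E
python3 - <<'E'
import cv2,numpy as np
a=cv2.imread('pics/top0.png')[170:300,100:380]; b=cv2.imread('pics/side0.png')[110:290,170:320]
cv2.imwrite('pics/crop.png',np.hstack([cv2.resize(a,None,fx=1.7,fy=1.7),cv2.resize(cv2.resize(b,None,fx=1.7,fy=1.7)[:221],None)]))if 0 else cv2.imwrite('pics/crop.png',cv2.resize(a,None,fx=2.8,fy=2.8,interpolation=cv2.INTER_CUBIC))
E
```

```text
top [454.6  45.8] 1019 ztop 0.083 ctr 0.889 -0.381 r 0.071
top [493.8  56.3] 45 ztop 0.08 ctr 0.83 -0.439 r 0.01
top [525.9  61.1] 202 ztop 0.08 ctr 0.831 -0.518 r 0.062
top [315.9 228.9] 589 ztop 0.108 ctr 0.437 -0.063 r 0.027
top [252.7 233.4] 325 ztop 0.094 ctr 0.424 0.064 r 0.02
top [195.9 241.2] 235 ztop 0.077 ctr 0.406 0.182 r 0.017
top [126.9 251.1] 681 ztop 0.146 ctr 0.379 0.303 r 0.027
side [180.7  99.8] 86 ztop 0.128 ctr 0.396 0.649 r 0.058
side [195.  129.7] 413 ztop 0.146 ctr 0.379 0.3 r 0.027
side [220.6 176.8] 220 ztop 0.077 ctr 0.407 0.18 r 0.018
side [243.2 194.2] 375 ztop 0.094 ctr 0.422 0.062 r 0.021
side [269.9 220.2] 754 ztop 0.107 ctr 0.436 -0.066 r 0.027
side [407.1 260.6] [ 9.6 35.2]
```

View pics/crop.png

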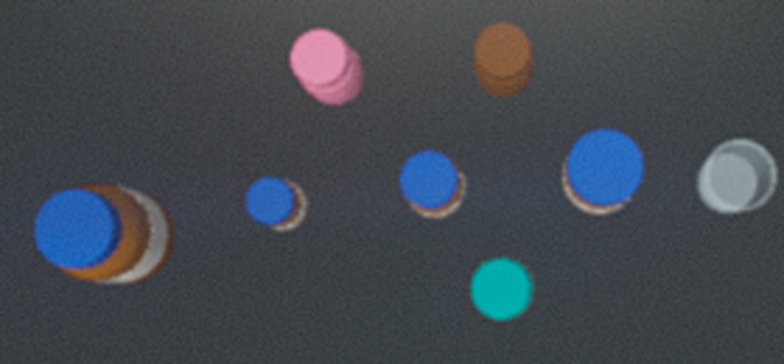

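The crop shows four blue caps on amber bodies, clearly apart from the pink, brown and turquoise decoys. Cap radii of 27, 20, 17 and 27 mm and both views' heights match the text to about 3 mm. Next I measure the rings, the bench offset and the bystanders.

```bash
cat > rings.py <<'E'
from h import *
from scipy.spatial.transform import Rotation as Ro
def dots(f,n):
    g=cv2.cvtColor(f["color"],cv2.COLOR_RGB2GRAY)
    w=[(s[4],m) for c,s,m in blobs(g>(120 if n=="top" else 140),2000)]
    k=np.zeros_like(g)
    x0,x1,y0,y1=(178,360,105,168) if n=="top" else (285,428,155,268)
    k[y0:y1,x0:x1]=1
    bh=cv2.morphologyEx(g,cv2.MORPH_BLACKHAT,np.ones((5,5),np.uint8))*k
    cs,_=cv2.findContours((bh>35).astype(np.uint8),cv2.RETR_LIST,cv2.CHAIN_APPROX_NONE)
    out=[]
    for c in cs:
        if len(c)>=15:
            e=cv2.fitEllipse(c)
            if 12<max(e[1])<60 and min(e[1])>6: out.append((*e[0],*e[1]))
    return np.array(out)
E
python3 - <<'E'
from rings import *
fs={n:load(n+"0.npz") for n in("top","side")}
D={n:dots(f,n) for n,f in fs.items()}
for n in D: print(n,D[n].round(1))
t=fs["top"]; s=fs["side"]
for nm,(a,b,c,d) in dict(bench=(320,350,150,400),plate=(155,160,200,340),jar=(264,276,419,431)).items():
    for n in ("top",):
        m=np.zeros((420,560),bool); m[a:b,c:d]=1; print(nm,np.median(world(t,m),axis=0).round(4))
m=np.zeros((420,560),bool); m[330:400,330:500]=1; print("bench side",np.median(world(s,m),axis=0).round(4))
for nm,u in dict(pink=(215,188),brown=(279,186),turq=(279,272)).items(): print(nm,plane(t,u,.09).round(3))
print("beaker",plane(t,(363,230),.07).round(3))
R=Ro.from_rotvec([-4.97072968e-01,-3.10184747e+00,2.814e-3]).as_matrix(); print(R.round(4))
E
```

```text
top [[289.1 135.4  35.2  36.2]
 [245.7 135.4  35.1  36.1]
 [202.2 135.4  34.9  36.2]
 [289.1 135.5  35.6  36.7]
 [245.7 135.5  35.6  37.1]
 [202.3 135.4  35.4  37. ]
 [332.7 135.4  35.4  36.8]]
side [[384.9 233.5  14.9  28. ]
 [385.  234.   23.3  44.3]
 [359.5 208.9  12.6  25.4]
 [359.5 209.4  20.   40.2]
 [348.4 189.   12.6  15.8]
 [337.6 188.6  16.8  36.6]
 [316.4 170.6   7.8  16.8]
 [312.7 169.1  17.1  47.4]
 [312.1 171.4  10.6  21.2]
 [310.4 167.4  13.8  54. ]]
bench [0.215  0.0148 0.0003]
plate [0.5957 0.0364 0.0448]
jar [ 0.3639 -0.296   0.0481]
bench side [ 0.5559 -0.3501  0.001 ]
pink [0.516 0.146 0.09 ]
brown [0.524 0.014 0.09 ]
turq [0.348 0.008 0.09 ]
beaker [ 0.44  -0.163  0.07 ]
[[-9.499e-01  3.125e-01 -4.000e-04]
 [ 3.125e-01  9.499e-01 -1.700e-03]
 [-1.000e-04 -1.800e-03 -1.000e+00]]
```

```bash
python3 - <<'E'
from rings import *
t,s=load("top0.npz"),load("side0.npz")
T=[(332.7,135.4),(289.1,135.4),(245.7,135.4),(202.3,135.4)]
S=[(385,233.7),(359.5,209.1),(337.6,188.6),None]
for a,b in zip(T,S):
    print(plane(t,a,.045).round(4), None if b is None else (plane(s,b,.045).round(4),tri((t,s),(a,b)).round(4)), )
p=world(t,blue(t))
for nm,c,h,r in (("25",(195.9,241.2),.074,.017),("50",(252.7,233.4),.091,.0205),("100",(315.9,228.9),.105,.027),("250",(126.9,251.1),.143,.027)):
    print(nm,"depth z median",np.median([q[2] for q in world(t,np.hypot(*(np.indices((420,560))[::-1]-np.array(c)[:,None,None]))<5)]).round(4),plane(t,c,h).round(4))
E
```

```text
[ 0.6477 -0.0989  0.045 ] (array([ 0.6491, -0.0989,  0.045 ]), array([ 0.6482, -0.0992,  0.0452]))
[ 0.645  -0.0039  0.045 ] (array([ 0.6467, -0.0032,  0.045 ]), array([ 0.6454, -0.0041,  0.0456]))
[0.6423 0.0909 0.045 ] (array([0.643 , 0.0911, 0.045 ]), array([0.6426, 0.0908, 0.0451]))
[0.6397 0.1859 0.045 ] None
25 depth z median 0.0743 [0.4064 0.182  0.074 ]
50 depth z median 0.0911 [0.4247 0.064  0.091 ]
100 depth z median 0.1051 [ 0.4364 -0.0635  0.105 ]
250 depth z median 0.1429 [0.3791 0.3012 0.143 ]
```

Emit:
{"api": "send_rows", "payload": {"steps": [{"dx": -4, "dy": -4.6, "yaw": 9, "gripper": 1}, {"dx": -8, "dy": -9.2, "yaw": 18, "gripper": 1}, {"dx": -12, "dy": -13.8, "yaw": 27, "gripper": 1}, {"dx": -16, "dy": -18.4, "yaw": 36, "gripper": 1}, {"dx": -20, "dy": -23, "yaw": 45, "gripper": 1}], "force": 40}}

```text
validation failed for argument at $.st...
```

Emit:
{"api": "send_rows", "payload": {"steps": [{"dx": -4.0, "dy": -4.6, "dz": 0.0, "yaw": 9.0, "gripper": 1.0}, {"dx": -8.0, "dy": -9.2, "dz": 0.0, "yaw": 18.0, "gripper": 1.0}, {"dx": -12.0, "dy": -13.8, "dz": 0.0, "yaw": 27.0, "gripper": 1.0}, {"dx": -16.0, "dy": -18.4, "dz": 0.0, "yaw": 36.0, "gripper": 1.0}, {"dx": -20.0, "dy": -23.0, "dz": 0.0, "yaw": 45.0, "gripper": 1.0}], "force": 40}}

```text
clock: 0.72
tcp_pos: [0.3295, 0.3581, 0.2561]
orientation: [-1.653, -2.671, 0.0]
contact_force: [0.7, 0.1, 1.2]
grip_width: 0.0855
gripper_force: 0.0
```

Emit:
{"api": "send_rows", "payload": {"steps": [{"dx": -5.0, "dy": -0.3, "dz": 0.0, "yaw": 9.0, "gripper": 1.0}, {"dx": -10.0, "dy": -0.6, "dz": 0.0, "yaw": 18.0, "gripper": 1.0}, {"dx": -15.0, "dy": -0.9, "dz": 0.0, "yaw": 26.8, "gripper": 1.0}, {"dx": -19.5, "dy": -1.15, "dz": 3.0, "yaw": 26.8, "gripper": 1.0}, {"dx": -19.5, "dy": -1.15, "dz": 6.0, "yaw": 26.8, "gripper": 1.0}], "force": 40}}

```text
clock: 1.35
tcp_pos: [0.4078, 0.1777, 0.1959]
orientation: [2.228, 2.214, 0.002]
contact_force: [-0.1, 1.4, 0.0]
grip_width: 0.086
gripper_force: 0.0
```

```bash
python3 - <<'E'
from bench import status
from scipy.spatial.transform import Rotation as R
o=status.get_obs(); print(o["tcp_pos"],o["joints"].round(3),o["qvel"].round(2)); print(R.from_rotvec(o["orientation"]).as_matrix().round(3))
E
```

```text
[0.4078284  0.17765301 0.19593082] [-0.949  0.179  0.447  2.17  -0.105  0.812 -0.442] [ 0.07  0.42 -0.1   0.24 -0.28 -0.6   0.23]
[[ 0.006  1.     0.001]
 [ 1.    -0.006  0.   ]
 [ 0.     0.001 -1.   ]]
```

Emit:
{"api": "send_rows", "payload": {"steps": [{"dx": 0.0, "dy": 0.0, "dz": 3.0, "yaw": 0.0, "gripper": 1.0}, {"dx": 0.0, "dy": 0.0, "dz": 5.0, "yaw": 0.0, "gripper": 1.0}, {"dx": 0.0, "dy": 0.0, "dz": 5.0, "yaw": 0.0, "gripper": 1.0}, {"dx": 0.0, "dy": 0.0, "dz": 5.0, "yaw": 0.0, "gripper": 1.0}], "force": 40}}

```text
clock: 1.85
tcp_pos: [0.407, 0.1811, 0.1469]
orientation: [2.222, 2.221, 0.001]
contact_force: [-0.4, 0.5, 0.5]
grip_width: 0.0854
gripper_force: 0.0
```

Emit:
{"api": "send_rows", "payload": {"steps": [{"dx": 0.0, "dy": 0.0, "dz": 2.5, "yaw": 0.0, "gripper": 1.0}, {"dx": 0.0, "dy": 0.0, "dz": 5.0, "yaw": 0.0, "gripper": 1.0}, {"dx": 0.0, "dy": 0.0, "dz": 7.0, "yaw": 0.0, "gripper": 1.0}, {"dx": 0.0, "dy": 0.0, "dz": 7.5, "yaw": 0.0, "gripper": 1.0}, {"dx": 0.0, "dy": 0.0, "dz": 7.5, "yaw": 0.0, "gripper": 0.6}], "force": 40}}

```text
clock: 2.48
tcp_pos: [0.4071, 0.1813, 0.072]
orientation: [2.222, 2.221, 0.002]
contact_force: [0.4, 0.6, -0.0]
grip_width: 0.0698
gripper_force: 0.0
```

Emit:
{"api": "send_rows", "payload": {"steps": [{"dx": 0.0, "dy": 0.0, "dz": 0.0, "yaw": 0.0, "gripper": 0.4}, {"dx": 0.0, "dy": 0.0, "dz": 0.0, "yaw": 0.0, "gripper": 0.2}, {"dx": 0.0, "dy": 0.0, "dz": 0.0, "yaw": 0.0, "gripper": 0.2}, {"dx": 0.0, "dy": 0.0, "dz": 0.0, "yaw": 0.0, "gripper": 0.2}, {"dx": 0.0, "dy": 0.0, "dz": 0.0, "yaw": 0.0, "gripper": 0.2}], "force": 40}}

```text
clock: 3.1
tcp_pos: [0.4072, 0.1814, 0.0721]
orientation: [-2.222, -2.221, -0.002]
contact_force: [-0.4, -1.0, 7.3]
grip_width: 0.0326
gripper_force: 39.0
```

Emit:
{"api": "send_rows", "payload": {"steps": [{"dx": 0.0, "dy": 0.0, "dz": -1.0, "yaw": 0.0, "gripper": 0.2}, {"dx": 0.0, "dy": 0.0, "dz": -4.0, "yaw": 0.0, "gripper": 0.2}, {"dx": 0.0, "dy": 0.0, "dz": -8.0, "yaw": 0.0, "gripper": 0.2}, {"dx": 0.0, "dy": 0.0, "dz": -11.5, "yaw": 0.0, "gripper": 0.2}, {"dx": 0.0, "dy": 0.0, "dz": -13.0, "yaw": 0.0, "gripper": 0.2}], "force": 40}}

```text
clock: 3.72
tcp_pos: [0.4073, 0.1813, 0.2033]
orientation: [2.222, 2.221, 0.005]
contact_force: [-0.9, 0.3, -0.7]
grip_width: 0.0327
gripper_force: 39.9
```

Emit:
{"api": "send_rows", "payload": {"steps": [{"dx": -2.0, "dy": 1.7, "dz": 0.0, "yaw": 0.0, "gripper": 0.2}, {"dx": -5.0, "dy": 4.3, "dz": 0.0, "yaw": 0.0, "gripper": 0.2}, {"dx": -8.5, "dy": 7.3, "dz": 0.0, "yaw": 0.0, "gripper": 0.2}, {"dx": -12.0, "dy": 10.3, "dz": 0.0, "yaw": 0.0, "gripper": 0.2}, {"dx": -15.5, "dy": 13.3, "dz": 0.0, "yaw": 0.0, "gripper": 0.2}], "force": 40}}

```text
clock: 4.35
tcp_pos: [0.5399, 0.0249, 0.2006]
orientation: [-2.22, -2.221, 0.002]
contact_force: [0.3, 0.2, -0.4]
grip_width: 0.0331
gripper_force: 39.9
```

Emit:
{"api": "send_rows", "payload": {"steps": [{"dx": -3.5, "dy": 3.0, "dz": 0.0, "yaw": 0.0, "gripper": 0.2}, {"dx": -7.0, "dy": 6.0, "dz": 0.0, "yaw": 0.0, "gripper": 0.2}, {"dx": -10.0, "dy": 8.6, "dz": 0.0, "yaw": 0.0, "gripper": 0.2}, {"dx": -12.0, "dy": 10.4, "dz": 0.0, "yaw": 0.0, "gripper": 0.2}, {"dx": -12.5, "dy": 10.8, "dz": 0.0, "yaw": 0.0, "gripper": 0.2}], "force": 40}}

```text
clock: 4.97
tcp_pos: [0.6476, -0.1009, 0.2003]
orientation: [-2.224, -2.219, 0.003]
contact_force: [-0.4, -0.2, -0.6]
grip_width: 0.0328
gripper_force: 39.9
```

Emit:
{"api": "send_rows", "payload": {"steps": [{"dx": 0.0, "dy": 0.0, "dz": 0.0, "yaw": 0.0, "gripper": 0.2}, {"dx": 0.0, "dy": 0.0, "dz": 2.0, "yaw": 0.0, "gripper": 0.2}, {"dx": 0.0, "dy": 0.0, "dz": 4.0, "yaw": 0.0, "gripper": 0.2}, {"dx": 0.0, "dy": 0.0, "dz": 5.0, "yaw": 0.0, "gripper": 0.2}, {"dx": 0.0, "dy": 0.0, "dz": 5.0, "yaw": 0.0, "gripper": 0.2}], "force": 40}}

```text
clock: 5.6
tcp_pos: [0.6468, -0.0987, 0.1499]
orientation: [-2.22, -2.22, 0.003]
contact_force: [-0.2, -0.8, -0.5]
grip_width: 0.0329
gripper_force: 39.9
```

```bash
python3 - <<'E'
from bench import status,imaging
import cv2,numpy as np
from h import *
o=status.get_obs(); print(o["tcp_pos"],o["orientation"],o["contact_force"])
t,s=imaging.grab_frame("top"),imaging.grab_frame("side")
cv2.imwrite("pics/p1.png",np.hstack([t["color"][60:300,100:500],s["color"][60:300,170:560]])[:,:,::-1])
E
```

```text
[ 0.64678042 -0.09865636  0.14987612] [-2.22002332 -2.22027158  0.00259027] [-0.15080592 -0.76553526 -0.48618059]
```

View pics/p1.png

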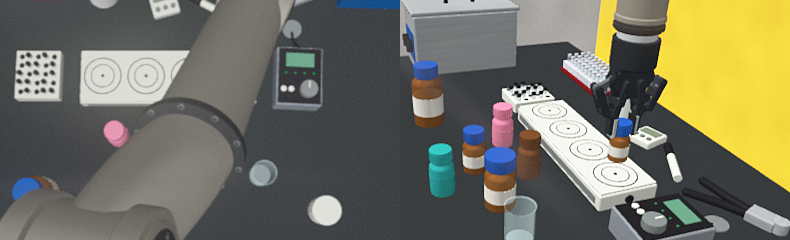

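The 25 ml bottle hangs upright in the jaws above the end mark, at (620,140) in the side half. Now lowering it.

Emit:
{"api": "send_rows", "payload": {"steps": [{"dx": 0.0, "dy": 0.1, "dz": 1.5, "yaw": 0.0, "gripper": 0.2}, {"dx": 0.0, "dy": 0.1, "dz": 2.6, "yaw": 0.0, "gripper": 0.2}, {"dx": 0.0, "dy": 0.1, "dz": 2.9, "yaw": 0.0, "gripper": 0.2}, {"dx": 0.0, "dy": 0.1, "dz": 3.1, "yaw": 0.0, "gripper": 0.2}, {"dx": 0.0, "dy": 0.1, "dz": 3.2, "yaw": 0.0, "gripper": 0.2}], "force": 40}}

```text
clock: 6.32
tcp_pos: [0.6488, -0.0992, 0.1194]
orientation: [2.221, 2.221, 0.0]
contact_force: [-0.3, -0.4, -0.6]
grip_width: 0.0328
gripper_force: 39.9
```

Emit:
{"api": "send_rows", "payload": {"steps": [{"dx": 0.0, "dy": 0.0, "dz": 0.1, "yaw": 0.0, "gripper": 0.2}, {"dx": 0.0, "dy": 0.0, "dz": 0.2, "yaw": 0.0, "gripper": 0.2}, {"dx": 0.0, "dy": 0.0, "dz": 0.2, "yaw": 0.0, "gripper": 0.2}], "force": 40}}

```text
clock: 6.7
tcp_pos: [0.6487, -0.0991, 0.1173]
orientation: [2.222, 2.221, 0.0]
contact_force: [0.7, 0.2, -1.4]
grip_width: 0.0324
gripper_force: 39.9
```

Emit:
{"api": "send_rows", "payload": {"steps": [{"dx": 0.0, "dy": 0.0, "dz": 0.1, "yaw": 0.0, "gripper": 0.2}, {"dx": 0.0, "dy": 0.0, "dz": 0.1, "yaw": 0.0, "gripper": 0.2}], "force": 40}}

```text
clock: 6.95
tcp_pos: [0.6488, -0.0991, 0.1172]
orientation: [2.222, 2.221, 0.001]
contact_force: [-2.4, 1.1, 5.6]
grip_width: 0.0326
gripper_force: 40.4
```

Contact is made at the expected height with a gentle 6 N. Releasing and rising.

Emit:
{"api": "send_rows", "payload": {"steps": [{"dx": 0.0, "dy": 0.0, "dz": 0.0, "yaw": 0.0, "gripper": 0.5}, {"dx": 0.0, "dy": 0.0, "dz": 0.0, "yaw": 0.0, "gripper": 0.8}, {"dx": 0.0, "dy": 0.0, "dz": 0.0, "yaw": 0.0, "gripper": 1.0}, {"dx": 0.0, "dy": 0.0, "dz": 0.0, "yaw": 0.0, "gripper": 1.0}, {"dx": 0.0, "dy": 0.0, "dz": -2.0, "yaw": 0.0, "gripper": 1.0}], "force": 40}}

```text
clock: 7.58
tcp_pos: [0.6475, -0.0987, 0.1355]
orientation: [-2.22, -2.22, 0.004]
contact_force: [-0.6, -0.2, 0.1]
grip_width: 0.0854
gripper_force: 0.0
```

Emit:
{"api": "send_rows", "payload": {"steps": [{"dx": 0.0, "dy": 0.0, "dz": -3.0, "yaw": 0.0, "gripper": 1.0}, {"dx": 0.0, "dy": 0.0, "dz": -6.0, "yaw": 0.0, "gripper": 1.0}, {"dx": 2.0, "dy": -3.0, "dz": -6.5, "yaw": 0.0, "gripper": 1.0}, {"dx": 5.0, "dy": -7.5, "dz": -6.5, "yaw": 0.0, "gripper": 1.0}, {"dx": 8.0, "dy": -12.0, "dz": -6.5, "yaw": 0.0, "gripper": 1.0}], "force": 40}}

```text
clock: 8.2
tcp_pos: [0.5279, -0.0185, 0.2026]
orientation: [2.222, 2.22, 0.003]
contact_force: [0.6, 1.7, 0.4]
grip_width: 0.0855
gripper_force: 0.0
```

Emit:
{"api": "send_rows", "payload": {"steps": [{"dx": 3.0, "dy": -3.8, "dz": 0.0, "yaw": 0.0, "gripper": 1.0}, {"dx": 6.0, "dy": -7.5, "dz": 0.0, "yaw": 0.0, "gripper": 1.0}, {"dx": 8.2, "dy": -10.4, "dz": 1.0, "yaw": 0.0, "gripper": 1.0}, {"dx": 8.2, "dy": -10.4, "dz": 4.0, "yaw": 0.0, "gripper": 1.0}, {"dx": 8.2, "dy": -10.4, "dz": 4.0, "yaw": 0.0, "gripper": 1.0}], "force": 50}}

```text
clock: 8.82
tcp_pos: [0.4238, 0.0628, 0.1612]
orientation: [-2.221, -2.221, 0.003]
contact_force: [-0.3, 0.0, 1.0]
grip_width: 0.0854
gripper_force: 0.0
```

Emit:
{"api": "send_rows", "payload": {"steps": [{"dx": 0.0, "dy": 0.0, "dz": 0.0, "yaw": 0.0, "gripper": 1.0}, {"dx": 0.0, "dy": 0.0, "dz": 0.0, "yaw": 0.0, "gripper": 1.0}], "force": 50}}

```text
clock: 9.07
tcp_pos: [0.4257, 0.0628, 0.1623]
orientation: [2.222, 2.219, 0.003]
contact_force: [0.6, 0.6, 0.3]
grip_width: 0.0855
gripper_force: 0.0
```

```bash
cat > look.py <<'E'
import sys
from bench import status,imaging
from h import *
fs={n:imaging.grab_frame(n) for n in("top","side")}
for n,f in fs.items():
    for c,s,m in blobs(blue(f)):
        p=world(f,m)
        if len(p)<20: continue
        z=np.percentile(p[:,2],90); t=p[p[:,2]>z-.006]
        (cx,cy),r=cv2.minEnclosingCircle(t[:,:2].astype(np.float32))
        if cx<.75 and abs(cy)<.35: print(n,c.round(0),s[4],"z",z.round(3),round(cx,4),round(cy,4),"r",round(r,3))
o=status.get_obs(); print(o["clock"],o["tcp_pos"].round(4))
if len(sys.argv)>1: cv2.imwrite(f"pics/{sys.argv[1]}.png",np.hstack([fs["top"]["color"][60:300,100:500],fs["side"]["color"][60:300,170:560]])[:,:,::-1])
E
python3 look.py
```

```text
top [335. 126.] 196 z 0.121 0.6474 -0.0972 r 0.016
top [316. 229.] 589 z 0.107 0.4367 -0.0631 r 0.027
top [127. 251.] 683 z 0.146 0.3793 0.3028 r 0.028
side [192. 130.] 300 z 0.146 0.3657 0.1976 r 0.126
side [243. 194.] 375 z 0.093 0.4242 0.0612 r 0.02
side [390. 203.] 335 z 0.121 0.6486 -0.0996 r 0.018
side [270. 220.] 754 z 0.107 0.4356 -0.0664 r 0.027
9.175 [0.4253 0.0628 0.162 ]
```

The 25 ml bottle stands at (0.648, -0.098), within 2 mm of its mark. Now the 50 ml.

Emit:
{"api": "send_rows", "payload": {"steps": [{"dx": 0.0, "dy": 0.0, "dz": 2.5, "yaw": 0.0, "gripper": 1.0}, {"dx": 0.0, "dy": 0.0, "dz": 5.0, "yaw": 0.0, "gripper": 1.0}, {"dx": 0.0, "dy": 0.0, "dz": 7.0, "yaw": 0.0, "gripper": 1.0}, {"dx": 0.0, "dy": 0.0, "dz": 7.4, "yaw": 0.0, "gripper": 1.0}, {"dx": 0.0, "dy": 0.0, "dz": 7.4, "yaw": 0.0, "gripper": 0.7}], "force": 50}}

```text
clock: 9.8
tcp_pos: [0.425, 0.0629, 0.0876]
orientation: [2.222, 2.221, 0.0]
contact_force: [-0.3, 0.1, 0.7]
grip_width: 0.0698
gripper_force: 0.0
```

Emit:
{"api": "send_rows", "payload": {"steps": [{"dx": 0.0, "dy": 0.0, "dz": 0.0, "yaw": 0.0, "gripper": 0.5}, {"dx": 0.0, "dy": 0.0, "dz": 0.0, "yaw": 0.0, "gripper": 0.3}, {"dx": 0.0, "dy": 0.0, "dz": 0.0, "yaw": 0.0, "gripper": 0.3}, {"dx": 0.0, "dy": 0.0, "dz": 0.0, "yaw": 0.0, "gripper": 0.3}, {"dx": 0.0, "dy": 0.0, "dz": 0.0, "yaw": 0.0, "gripper": 0.3}], "force": 50}}

```text
clock: 10.42
tcp_pos: [0.4253, 0.0632, 0.0882]
orientation: [2.221, 2.221, 0.003]
contact_force: [-0.1, 0.0, 6.4]
grip_width: 0.0396
gripper_force: 49.5
```

Emit:
{"api": "send_rows", "payload": {"steps": [{"dx": 0.0, "dy": 0.0, "dz": -1.0, "yaw": 0.0, "gripper": 0.3}, {"dx": 0.0, "dy": 0.0, "dz": -4.0, "yaw": 0.0, "gripper": 0.3}, {"dx": 0.0, "dy": 0.0, "dz": -8.0, "yaw": 0.0, "gripper": 0.3}, {"dx": 0.0, "dy": 0.0, "dz": -11.5, "yaw": 0.0, "gripper": 0.3}, {"dx": 0.0, "dy": 0.0, "dz": -13.0, "yaw": 0.0, "gripper": 0.3}], "force": 50}}

```text
clock: 11.05
tcp_pos: [0.4253, 0.063, 0.2198]
orientation: [2.221, 2.22, 0.006]
contact_force: [0.1, -0.2, -1.0]
grip_width: 0.0398
gripper_force: 50.6
```

Emit:
{"api": "send_rows", "payload": {"steps": [{"dx": -0.9, "dy": 3.0, "dz": 0.0, "yaw": 0.0, "gripper": 0.3}, {"dx": -2.4, "dy": 8.0, "dz": 0.0, "yaw": 0.0, "gripper": 0.3}, {"dx": -4.2, "dy": 14.0, "dz": 0.0, "yaw": 0.0, "gripper": 0.3}, {"dx": -6.0, "dy": 19.5, "dz": 0.0, "yaw": 0.0, "gripper": 0.3}, {"dx": -6.7, "dy": 22.0, "dz": 0.0, "yaw": 0.0, "gripper": 0.3}], "force": 50}}

```text
clock: 11.68
tcp_pos: [0.6469, -0.0056, 0.2178]
orientation: [2.222, 2.218, -0.001]
contact_force: [-0.3, 0.9, -0.8]
grip_width: 0.0394
gripper_force: 50.7
```

Emit:
{"api": "send_rows", "payload": {"steps": [{"dx": 0.0, "dy": 0.0, "dz": 0.0, "yaw": 0.0, "gripper": 0.3}, {"dx": 0.0, "dy": 0.0, "dz": 2.0, "yaw": 0.0, "gripper": 0.3}, {"dx": 0.0, "dy": 0.0, "dz": 5.0, "yaw": 0.0, "gripper": 0.3}, {"dx": 0.0, "dy": 0.0, "dz": 7.0, "yaw": 0.0, "gripper": 0.3}, {"dx": 0.0, "dy": 0.0, "dz": 7.0, "yaw": 0.0, "gripper": 0.3}], "force": 50}}

```text
clock: 12.3
tcp_pos: [0.6427, -0.0035, 0.1453]
orientation: [-2.219, -2.22, 0.005]
contact_force: [-1.0, -0.3, 0.2]
grip_width: 0.0394
gripper_force: 50.7
```

```bash
python3 look.py p2
```

```text
top [335. 126.] 196 z 0.121 0.6472 -0.0966 r 0.016
top [316. 229.] 586 z 0.107 0.4362 -0.0632 r 0.027
top [118. 244.] 85 z 0.146 0.374 0.2247 r 0.105
side [195. 130.] 413 z 0.146 0.3783 0.2979 r 0.026
side [365. 167.] 325 z 0.152 0.641 -0.0049 r 0.023
side [390. 203.] 334 z 0.121 0.6475 -0.0991 r 0.018
side [270. 220.] 767 z 0.107 0.4353 -0.065 r 0.028
12.4 [ 0.6447 -0.004   0.1477]
```

View pics/p2.png

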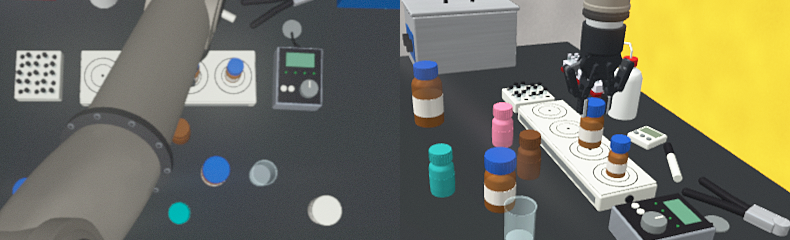

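The 50 ml bottle hangs upright at (592,125) beside the placed 25 ml at (618,160). Lowering.

Emit:
{"api": "send_rows", "payload": {"steps": [{"dx": 0.0, "dy": 0.05, "dz": 0.6, "yaw": 0.0, "gripper": 0.3}, {"dx": 0.0, "dy": 0.05, "dz": 1.1, "yaw": 0.0, "gripper": 0.3}, {"dx": 0.0, "dy": 0.05, "dz": 1.3, "yaw": 0.0, "gripper": 0.3}, {"dx": 0.0, "dy": 0.05, "dz": 1.4, "yaw": 0.0, "gripper": 0.3}, {"dx": 0.0, "dy": 0.05, "dz": 1.5, "yaw": 0.0, "gripper": 0.3}], "force": 50}}

```text
clock: 13.02
tcp_pos: [0.6452, -0.0042, 0.1333]
orientation: [-2.222, -2.221, -0.001]
contact_force: [-3.0, 1.1, 12.5]
grip_width: 0.0397
gripper_force: 52.0
```

Emit:
{"api": "send_rows", "payload": {"steps": [{"dx": 0.0, "dy": 0.0, "dz": 0.05, "yaw": 0.0, "gripper": 0.3}, {"dx": 0.0, "dy": 0.0, "dz": 0.05, "yaw": 0.0, "gripper": 0.3}], "force": 50}}

```text
clock: 13.28
tcp_pos: [0.6452, -0.0041, 0.1333]
orientation: [-2.221, -2.221, -0.001]
contact_force: [-4.8, 0.7, 10.7]
grip_width: 0.0399
gripper_force: 51.9
```

Emit:
{"api": "send_rows", "payload": {"steps": [{"dx": 0.0, "dy": 0.0, "dz": 0.0, "yaw": 0.0, "gripper": 0.6}, {"dx": 0.0, "dy": 0.0, "dz": 0.0, "yaw": 0.0, "gripper": 0.9}, {"dx": 0.0, "dy": 0.0, "dz": 0.0, "yaw": 0.0, "gripper": 1.0}, {"dx": 0.0, "dy": 0.0, "dz": 0.0, "yaw": 0.0, "gripper": 1.0}, {"dx": 0.0, "dy": 0.0, "dz": -2.0, "yaw": 0.0, "gripper": 1.0}], "force": 60}}

```text
clock: 13.9
tcp_pos: [0.644, -0.0039, 0.1511]
orientation: [-2.22, -2.22, 0.004]
contact_force: [0.2, -0.6, 0.8]
grip_width: 0.0855
gripper_force: 0.0
```

Emit:
{"api": "send_rows", "payload": {"steps": [{"dx": 0.0, "dy": 0.0, "dz": -3.0, "yaw": 0.0, "gripper": 1.0}, {"dx": 0.0, "dy": 0.0, "dz": -6.0, "yaw": 0.0, "gripper": 1.0}, {"dx": -1.0, "dy": -3.5, "dz": -6.0, "yaw": 0.0, "gripper": 1.0}, {"dx": -2.5, "dy": -8.7, "dz": -6.0, "yaw": 0.0, "gripper": 1.0}, {"dx": -4.0, "dy": -13.9, "dz": -6.0, "yaw": 0.0, "gripper": 1.0}], "force": 60}}

```text
clock: 14.52
tcp_pos: [0.5052, -0.0447, 0.213]
orientation: [2.221, 2.22, 0.002]
contact_force: [0.7, -0.1, 0.6]
grip_width: 0.0853
gripper_force: 0.0
```

Emit:
{"api": "send_rows", "payload": {"steps": [{"dx": -1.0, "dy": -4.0, "dz": 0.0, "yaw": 0.0, "gripper": 1.0}, {"dx": -2.0, "dy": -7.0, "dz": 0.0, "yaw": 0.0, "gripper": 1.0}, {"dx": -2.0, "dy": -7.0, "dz": 2.0, "yaw": 0.0, "gripper": 1.0}, {"dx": -2.0, "dy": -7.0, "dz": 4.0, "yaw": 0.0, "gripper": 1.0}, {"dx": -2.0, "dy": -7.0, "dz": 4.0, "yaw": 0.0, "gripper": 1.0}], "force": 60}}

```text
clock: 15.15
tcp_pos: [0.4357, -0.0643, 0.1719]
orientation: [-2.222, -2.22, 0.001]
contact_force: [0.2, -0.1, 0.4]
grip_width: 0.0854
gripper_force: 0.0
```

```bash
python3 look.py
```

```text
top [289. 124.] 302 z 0.138 0.6429 -0.003 r 0.02
top [335. 126.] 200 z 0.121 0.6472 -0.0972 r 0.017
top [127. 251.] 683 z 0.145 0.3794 0.3028 r 0.028
side [195. 130.] 413 z 0.146 0.3778 0.2999 r 0.028
side [363. 173.] 388 z 0.138 0.6446 -0.0058 r 0.022
side [390. 203.] 334 z 0.121 0.6484 -0.0995 r 0.018
side [270. 220.] 767 z 0.107 0.4354 -0.0657 r 0.028
15.25 [ 0.4367 -0.0643  0.1728]
```

The 50 ml is placed well too. Now the 100 ml.

Emit:
{"api": "send_rows", "payload": {"steps": [{"dx": 0.0, "dy": 0.0, "dz": 2.5, "yaw": 0.0, "gripper": 1.0}, {"dx": 0.0, "dy": 0.0, "dz": 5.0, "yaw": 0.0, "gripper": 1.0}, {"dx": 0.0, "dy": 0.0, "dz": 6.7, "yaw": 0.0, "gripper": 1.0}, {"dx": 0.0, "dy": 0.0, "dz": 7.1, "yaw": 0.0, "gripper": 1.0}, {"dx": 0.0, "dy": 0.0, "dz": 7.1, "yaw": 0.0, "gripper": 0.8}], "force": 60}}

```text
clock: 15.88
tcp_pos: [0.4367, -0.0641, 0.1015]
orientation: [2.221, 2.221, 0.001]
contact_force: [0.1, 0.8, 0.3]
grip_width: 0.0699
gripper_force: 0.0
```

Emit:
{"api": "send_rows", "payload": {"steps": [{"dx": 0.0, "dy": 0.0, "dz": 0.0, "yaw": 0.0, "gripper": 0.6}, {"dx": 0.0, "dy": 0.0, "dz": 0.0, "yaw": 0.0, "gripper": 0.45}, {"dx": 0.0, "dy": 0.0, "dz": 0.0, "yaw": 0.0, "gripper": 0.45}, {"dx": 0.0, "dy": 0.0, "dz": 0.0, "yaw": 0.0, "gripper": 0.45}, {"dx": 0.0, "dy": 0.0, "dz": 0.0, "yaw": 0.0, "gripper": 0.45}], "force": 60}}

```text
clock: 16.5
tcp_pos: [0.4369, -0.064, 0.102]
orientation: [2.221, 2.221, 0.003]
contact_force: [-0.9, -1.0, 8.4]
grip_width: 0.0521
gripper_force: 61.1
```

Emit:
{"api": "send_rows", "payload": {"steps": [{"dx": 0.0, "dy": 0.0, "dz": -1.0, "yaw": 0.0, "gripper": 0.45}, {"dx": 0.0, "dy": 0.0, "dz": -4.0, "yaw": 0.0, "gripper": 0.45}, {"dx": 0.0, "dy": 0.0, "dz": -8.0, "yaw": 0.0, "gripper": 0.45}, {"dx": 0.0, "dy": 0.0, "dz": -11.5, "yaw": 0.0, "gripper": 0.45}, {"dx": 0.0, "dy": 0.0, "dz": -13.0, "yaw": 0.0, "gripper": 0.45}], "force": 60}}

```text
clock: 17.12
tcp_pos: [0.4368, -0.0641, 0.2328]
orientation: [2.221, 2.22, 0.005]
contact_force: [0.8, 0.3, -2.4]
grip_width: 0.0522
gripper_force: 63.6
```

Emit:
{"api": "send_rows", "payload": {"steps": [{"dx": 1.6, "dy": 2.0, "dz": 0.0, "yaw": 0.0, "gripper": 0.45}, {"dx": 4.5, "dy": 6.0, "dz": 0.0, "yaw": 0.0, "gripper": 0.45}, {"dx": 7.5, "dy": 10.0, "dz": 0.0, "yaw": 0.0, "gripper": 0.45}, {"dx": 10.5, "dy": 14.0, "dz": 0.0, "yaw": 0.0, "gripper": 0.45}, {"dx": 13.0, "dy": 17.3, "dz": 0.0, "yaw": 0.0, "gripper": 0.45}], "force": 60}}

```text
clock: 17.75
tcp_pos: [0.6099, 0.0677, 0.2297]
orientation: [-2.22, -2.222, 0.002]
contact_force: [0.1, 0.1, -2.1]
grip_width: 0.0525
gripper_force: 63.6
```

Emit:
{"api": "send_rows", "payload": {"steps": [{"dx": 1.8, "dy": 2.5, "dz": 0.0, "yaw": 0.0, "gripper": 0.45}, {"dx": 2.5, "dy": 3.3, "dz": 0.0, "yaw": 0.0, "gripper": 0.45}, {"dx": 2.5, "dy": 3.3, "dz": 2.0, "yaw": 0.0, "gripper": 0.45}, {"dx": 2.5, "dy": 3.3, "dz": 5.0, "yaw": 0.0, "gripper": 0.45}, {"dx": 2.5, "dy": 3.3, "dz": 7.0, "yaw": 0.0, "gripper": 0.45}], "force": 60}}

```text
clock: 18.38
tcp_pos: [0.6399, 0.0897, 0.1582]
orientation: [-2.222, -2.218, 0.005]
contact_force: [0.4, -0.4, -1.9]
grip_width: 0.052
gripper_force: 63.6
```

```bash
python3 look.py
```

```text
top [289. 124.] 302 z 0.138 0.6427 -0.0028 r 0.02
top [250. 125.] 104 z 0.163 0.6304 0.0692 r 0.018
top [335. 126.] 197 z 0.121 0.6473 -0.0975 r 0.016
side [195. 130.] 414 z 0.146 0.3795 0.2985 r 0.028
side [342. 145.] 439 z 0.161 0.6368 0.0874 r 0.028
side [363. 173.] 389 z 0.138 0.6438 -0.0065 r 0.022
side [390. 203.] 333 z 0.121 0.6477 -0.1003 r 0.018
18.475 [0.6395 0.09   0.1577]
```

Emit:
{"api": "send_rows", "payload": {"steps": [{"dx": 0.0, "dy": 0.0, "dz": 0.0, "yaw": 0.0, "gripper": 0.45}, {"dx": 0.0, "dy": 0.0, "dz": 0.0, "yaw": 0.0, "gripper": 0.45}], "force": 60}}

```text
clock: 18.73
tcp_pos: [0.6428, 0.0908, 0.162]
orientation: [2.221, 2.22, 0.003]
contact_force: [0.2, -0.4, -1.7]
grip_width: 0.0522
gripper_force: 63.5
```

Target z 0.147.

Emit:
{"api": "send_rows", "payload": {"steps": [{"dx": 0.0, "dy": 0.0, "dz": 0.6, "yaw": 0.0, "gripper": 0.45}, {"dx": 0.0, "dy": 0.0, "dz": 1.1, "yaw": 0.0, "gripper": 0.45}, {"dx": 0.0, "dy": 0.0, "dz": 1.3, "yaw": 0.0, "gripper": 0.45}, {"dx": 0.0, "dy": 0.0, "dz": 1.4, "yaw": 0.0, "gripper": 0.45}, {"dx": 0.0, "dy": 0.0, "dz": 1.5, "yaw": 0.0, "gripper": 0.45}], "force": 60}}

```text
clock: 19.35
tcp_pos: [0.642, 0.0909, 0.1471]
orientation: [-2.221, -2.22, -0.0]
contact_force: [-6.9, 1.3, 15.2]
grip_width: 0.0522
gripper_force: 65.3
```

Emit:
{"api": "send_rows", "payload": {"steps": [{"dx": 0.0, "dy": 0.0, "dz": 0.05, "yaw": 0.0, "gripper": 0.45}, {"dx": 0.0, "dy": 0.0, "dz": 0.05, "yaw": 0.0, "gripper": 0.45}], "force": 60}}

```text
clock: 19.6
tcp_pos: [0.642, 0.091, 0.1471]
orientation: [-2.221, -2.22, -0.001]
contact_force: [-6.0, -0.6, 12.9]
grip_width: 0.0527
gripper_force: 65.2
```

Emit:
{"api": "send_rows", "payload": {"steps": [{"dx": 0.0, "dy": 0.0, "dz": 0.0, "yaw": 0.0, "gripper": 0.7}, {"dx": 0.0, "dy": 0.0, "dz": 0.0, "yaw": 0.0, "gripper": 1.0}, {"dx": 0.0, "dy": 0.0, "dz": 0.0, "yaw": 0.0, "gripper": 1.0}, {"dx": 0.0, "dy": 0.0, "dz": 0.0, "yaw": 0.0, "gripper": 1.0}, {"dx": 0.0, "dy": 0.0, "dz": -2.0, "yaw": 0.0, "gripper": 1.0}], "force": 90}}

```text
clock: 20.23
tcp_pos: [0.641, 0.0909, 0.1645]
orientation: [-2.22, -2.22, 0.005]
contact_force: [-0.4, -0.4, -0.6]
grip_width: 0.0857
gripper_force: 0.0
```

Emit:
{"api": "send_rows", "payload": {"steps": [{"dx": 0.0, "dy": 0.0, "dz": -3.0, "yaw": 0.0, "gripper": 1.0}, {"dx": 0.0, "dy": 0.0, "dz": -6.5, "yaw": 0.0, "gripper": 1.0}, {"dx": 2.0, "dy": -2.5, "dz": -7.0, "yaw": 0.0, "gripper": 1.0}, {"dx": 5.2, "dy": -6.5, "dz": -7.0, "yaw": 0.0, "gripper": 1.0}, {"dx": 8.4, "dy": -10.5, "dz": -7.0, "yaw": 0.0, "gripper": 1.0}], "force": 90}}

```text
clock: 20.85
tcp_pos: [0.5366, 0.1756, 0.2368]
orientation: [2.222, 2.22, 0.003]
contact_force: [-0.7, 1.5, 0.2]
grip_width: 0.0857
gripper_force: 0.0
```

Emit:
{"api": "send_rows", "payload": {"steps": [{"dx": 3.5, "dy": -4.4, "dz": 0.0, "yaw": 0.0, "gripper": 1.0}, {"dx": 7.0, "dy": -8.8, "dz": 0.0, "yaw": 0.0, "gripper": 1.0}, {"dx": 10.5, "dy": -13.2, "dz": 0.0, "yaw": 0.0, "gripper": 1.0}, {"dx": 12.6, "dy": -15.8, "dz": 0.0, "yaw": 0.0, "gripper": 1.0}, {"dx": 12.6, "dy": -15.8, "dz": 0.0, "yaw": 0.0, "gripper": 1.0}], "force": 90}}

```text
clock: 21.48
tcp_pos: [0.3775, 0.3031, 0.2364]
orientation: [-2.215, -2.226, -0.002]
contact_force: [0.9, -1.2, -0.6]
grip_width: 0.0853
gripper_force: 0.0
```

Emit:
{"api": "send_rows", "payload": {"steps": [{"dx": 0.0, "dy": 0.0, "dz": 0.0, "yaw": 0.0, "gripper": 1.0}, {"dx": 0.0, "dy": 0.0, "dz": 0.0, "yaw": 0.0, "gripper": 1.0}], "force": 90}}

```text
clock: 21.72
tcp_pos: [0.3803, 0.3001, 0.2357]
orientation: [2.224, 2.218, 0.001]
contact_force: [-0.9, -0.0, 0.1]
grip_width: 0.0857
gripper_force: 0.0
```

```bash
python3 look.py
```

```text
top [241. 122.] 571 z 0.152 0.6408 0.0906 r 0.027
top [289. 124.] 306 z 0.138 0.6428 -0.0028 r 0.02
top [335. 126.] 198 z 0.121 0.647 -0.0971 r 0.016
top [127. 251.] 673 z 0.145 0.3793 0.3033 r 0.027
side [195. 130.] 414 z 0.146 0.378 0.299 r 0.027
side [341. 149.] 495 z 0.152 0.6397 0.09 r 0.028
side [364. 173.] 386 z 0.138 0.6441 -0.0051 r 0.021
side [390. 203.] 334 z 0.121 0.6482 -0.0992 r 0.018
21.825 [0.3801 0.3002 0.2355]
```

Emit:
{"api": "send_rows", "payload": {"steps": [{"dx": 0.1, "dy": -0.1, "dz": 3.0, "yaw": 0.0, "gripper": 1.0}, {"dx": 0.1, "dy": -0.1, "dz": 6.0, "yaw": 0.0, "gripper": 1.0}, {"dx": 0.1, "dy": -0.1, "dz": 8.7, "yaw": 0.0, "gripper": 1.0}, {"dx": 0.1, "dy": -0.1, "dz": 9.6, "yaw": 0.0, "gripper": 1.0}, {"dx": 0.1, "dy": -0.1, "dz": 9.6, "yaw": 0.0, "gripper": 0.8}], "force": 90}}

```text
clock: 22.45
tcp_pos: [0.3785, 0.3016, 0.1393]
orientation: [2.222, 2.22, -0.001]
contact_force: [0.8, 0.8, -0.3]
grip_width: 0.0704
gripper_force: 0.0
```

Emit:
{"api": "send_rows", "payload": {"steps": [{"dx": 0.0, "dy": 0.0, "dz": 0.0, "yaw": 0.0, "gripper": 0.6}, {"dx": 0.0, "dy": 0.0, "dz": 0.0, "yaw": 0.0, "gripper": 0.45}, {"dx": 0.0, "dy": 0.0, "dz": 0.0, "yaw": 0.0, "gripper": 0.45}, {"dx": 0.0, "dy": 0.0, "dz": 0.0, "yaw": 0.0, "gripper": 0.45}, {"dx": 0.0, "dy": 0.0, "dz": 0.0, "yaw": 0.0, "gripper": 0.45}], "force": 90}}

```text
clock: 23.08
tcp_pos: [0.3791, 0.3026, 0.1408]
orientation: [-2.222, -2.221, -0.004]
contact_force: [0.1, -0.8, 6.4]
grip_width: 0.0516
gripper_force: 92.9
```

Emit:
{"api": "send_rows", "payload": {"steps": [{"dx": 0.0, "dy": 0.0, "dz": -1.0, "yaw": 0.0, "gripper": 0.45}, {"dx": 0.0, "dy": 0.0, "dz": -4.0, "yaw": 0.0, "gripper": 0.45}, {"dx": 0.0, "dy": 0.0, "dz": -8.0, "yaw": 0.0, "gripper": 0.45}, {"dx": 0.0, "dy": 0.0, "dz": -11.5, "yaw": 0.0, "gripper": 0.45}, {"dx": 0.0, "dy": 0.0, "dz": -13.0, "yaw": 0.0, "gripper": 0.45}], "force": 90}}

```text
clock: 23.7
tcp_pos: [0.3786, 0.3023, 0.2714]
orientation: [-2.221, -2.221, -0.005]
contact_force: [-0.7, 1.1, -4.1]
grip_width: 0.0515
gripper_force: 95.3
```

Emit:
{"api": "send_rows", "payload": {"steps": [{"dx": -0.7, "dy": 1.5, "dz": 0.0, "yaw": 0.0, "gripper": 0.45}, {"dx": -2.2, "dy": 5.0, "dz": 0.0, "yaw": 0.0, "gripper": 0.45}, {"dx": -4.0, "dy": 9.0, "dz": 0.0, "yaw": 0.0, "gripper": 0.45}, {"dx": -5.8, "dy": 13.0, "dz": 0.0, "yaw": 0.0, "gripper": 0.45}, {"dx": -7.6, "dy": 17.0, "dz": 0.0, "yaw": 0.0, "gripper": 0.45}], "force": 90}}

```text
clock: 24.32
tcp_pos: [0.5486, 0.2254, 0.2683]
orientation: [-2.22, -2.221, 0.003]
contact_force: [1.3, 0.9, -3.2]
grip_width: 0.0516
gripper_force: 95.5
```

Emit:
{"api": "send_rows", "payload": {"steps": [{"dx": -1.8, "dy": 4.0, "dz": 0.0, "yaw": 0.0, "gripper": 0.45}, {"dx": -3.2, "dy": 7.2, "dz": 0.0, "yaw": 0.0, "gripper": 0.45}, {"dx": -4.0, "dy": 9.0, "dz": 0.0, "yaw": 0.0, "gripper": 0.45}, {"dx": -4.0, "dy": 9.1, "dz": 0.0, "yaw": 0.0, "gripper": 0.45}, {"dx": -4.0, "dy": 9.1, "dz": 0.0, "yaw": 0.0, "gripper": 0.45}], "force": 90}}

```text
clock: 24.95
tcp_pos: [0.6381, 0.1866, 0.2684]
orientation: [-2.22, -2.221, 0.002]
contact_force: [-0.0, 0.2, -4.0]
grip_width: 0.0518
gripper_force: 95.5
```

Emit:
{"api": "send_rows", "payload": {"steps": [{"dx": 0.0, "dy": 0.0, "dz": 2.0, "yaw": 0.0, "gripper": 0.45}, {"dx": 0.0, "dy": 0.0, "dz": 5.0, "yaw": 0.0, "gripper": 0.45}, {"dx": 0.0, "dy": 0.0, "dz": 7.0, "yaw": 0.0, "gripper": 0.45}, {"dx": 0.0, "dy": 0.0, "dz": 7.0, "yaw": 0.0, "gripper": 0.45}, {"dx": 0.0, "dy": 0.0, "dz": 7.0, "yaw": 0.0, "gripper": 0.45}], "force": 90}}

```text
clock: 25.58
tcp_pos: [0.6396, 0.186, 0.2]
orientation: [2.221, 2.221, 0.002]
contact_force: [0.6, 0.1, -3.7]
grip_width: 0.0517
gripper_force: 95.6
```

```bash
python3 look.py p4
```

```text
top [196. 115.] 237 z 0.204 0.6352 0.1718 r 0.025
top [241. 123.] 570 z 0.152 0.6409 0.092 r 0.027
top [289. 124.] 304 z 0.138 0.6427 -0.0033 r 0.02
top [335. 126.] 198 z 0.121 0.6472 -0.0969 r 0.016
side [324. 110.] 392 z 0.205 0.6388 0.1817 r 0.027
side [341. 149.] 483 z 0.152 0.6395 0.0891 r 0.028
side [364. 173.] 386 z 0.138 0.6451 -0.0058 r 0.022
side [390. 203.] 334 z 0.121 0.6475 -0.0992 r 0.018
25.675 [0.64   0.186  0.2006]
```

View pics/p4.png

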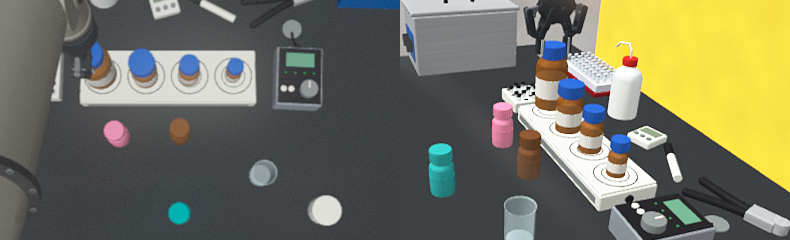

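The 25, 50 and 100 ml bottles are centred on their marks. The 250 ml hangs upright above its mark at (550,75), and the beaker and jar haven't moved. Lowering.

Emit:
{"api": "send_rows", "payload": {"steps": [{"dx": 0.0, "dy": 0.0, "dz": 0.6, "yaw": 0.0, "gripper": 0.45}, {"dx": 0.0, "dy": 0.0, "dz": 1.0, "yaw": 0.0, "gripper": 0.45}, {"dx": 0.0, "dy": 0.0, "dz": 1.2, "yaw": 0.0, "gripper": 0.45}, {"dx": 0.0, "dy": 0.0, "dz": 1.3, "yaw": 0.0, "gripper": 0.45}, {"dx": 0.0, "dy": 0.0, "dz": 1.4, "yaw": 0.0, "gripper": 0.45}], "force": 90}}

```text
clock: 26.3
tcp_pos: [0.6393, 0.1859, 0.1859]
orientation: [-2.222, -2.221, -0.0]
contact_force: [-2.7, -0.1, 4.5]
grip_width: 0.0518
gripper_force: 96.6
```

Emit:
{"api": "send_rows", "payload": {"steps": [{"dx": 0.0, "dy": 0.0, "dz": 0.1, "yaw": 0.0, "gripper": 0.45}, {"dx": 0.0, "dy": 0.0, "dz": 0.1, "yaw": 0.0, "gripper": 0.45}], "force": 90}}

```text
clock: 26.55
tcp_pos: [0.6394, 0.1859, 0.1858]
orientation: [-2.222, -2.221, -0.001]
contact_force: [-3.0, -0.4, 7.1]
grip_width: 0.0514
gripper_force: 97.3
```

Emit:
{"api": "send_rows", "payload": {"steps": [{"dx": 0.0, "dy": 0.0, "dz": 0.0, "yaw": 0.0, "gripper": 0.7}, {"dx": 0.0, "dy": 0.0, "dz": 0.0, "yaw": 0.0, "gripper": 1.0}, {"dx": 0.0, "dy": 0.0, "dz": 0.0, "yaw": 0.0, "gripper": 1.0}, {"dx": 0.0, "dy": 0.0, "dz": 0.0, "yaw": 0.0, "gripper": 1.0}, {"dx": 0.0, "dy": 0.0, "dz": -2.0, "yaw": 0.0, "gripper": 1.0}], "force": 60}}

```text
clock: 27.18
tcp_pos: [0.6381, 0.1858, 0.2035]
orientation: [-2.221, -2.22, 0.005]
contact_force: [0.7, -0.3, -0.2]
grip_width: 0.0853
gripper_force: 0.0
```

Emit:
{"api": "send_rows", "payload": {"steps": [{"dx": 0.0, "dy": 0.0, "dz": -3.0, "yaw": 0.0, "gripper": 1.0}, {"dx": 0.0, "dy": 0.0, "dz": -6.0, "yaw": 0.0, "gripper": 1.0}, {"dx": 3.0, "dy": -4.0, "dz": -7.0, "yaw": 0.0, "gripper": 1.0}, {"dx": 6.0, "dy": -8.0, "dz": -7.0, "yaw": 0.0, "gripper": 1.0}, {"dx": 9.0, "dy": -12.0, "dz": -7.0, "yaw": 0.0, "gripper": 1.0}], "force": 60}}

```text
clock: 27.8
tcp_pos: [0.5185, 0.2767, 0.276]
orientation: [-2.222, -2.221, -0.003]
contact_force: [1.0, 0.7, 0.2]
grip_width: 0.0853
gripper_force: 0.0
```

Emit:
{"api": "send_rows", "payload": {"steps": [{"dx": 0.0, "dy": 0.0, "dz": 0.0, "yaw": 0.0, "gripper": 1.0}, {"dx": 0.0, "dy": 0.0, "dz": 0.0, "yaw": 0.0, "gripper": 1.0}, {"dx": 0.0, "dy": 0.0, "dz": 0.0, "yaw": 0.0, "gripper": 1.0}], "force": 60}}

```text
clock: 28.18
tcp_pos: [0.5205, 0.2746, 0.2749]
orientation: [2.224, 2.218, 0.001]
contact_force: [0.2, -0.3, -0.2]
grip_width: 0.0856
gripper_force: 0.0
```

```bash
python3 look.py p5
```

```text
top [190. 116.] 678 z 0.19 0.6395 0.1874 r 0.028
top [241. 122.] 574 z 0.152 0.6409 0.0919 r 0.028
top [289. 124.] 305 z 0.138 0.6428 -0.003 r 0.02
top [335. 126.] 198 z 0.121 0.6473 -0.0979 r 0.016
side [323. 116.] 456 z 0.19 0.6387 0.185 r 0.029
side [341. 149.] 488 z 0.152 0.6402 0.0892 r 0.027
side [364. 173.] 386 z 0.138 0.6444 -0.0063 r 0.022
side [390. 203.] 334 z 0.121 0.6484 -0.0996 r 0.019
28.275 [0.5202 0.2748 0.2745]
```

View pics/p5.png

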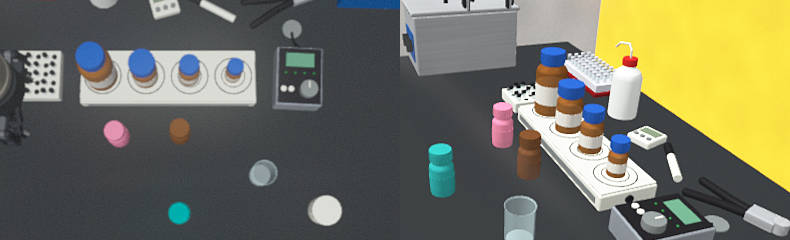

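All four bottles stand upright on their marks, in order from the control box (caps at (235,68), (189,63), (142,62) and (90,55) in the top half). Each is within about 3 mm of its ring's centre, and the gripper is clear.

```bash
python3 -c "
from bench import workorder
print(workorder.hand_in())"
```

```text
the job is handed in; nothing more can be done
None
```

The job is handed in: all four bottles stand upright on the stirrer, each within about 3 mm of its ring's centre, with the 25 ml beside the control box and then the 50, 100 and 250 ml; the beaker and jar were not touched (the hand-in returned no verdict).

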